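# Open the push-push hatch and reset the breaker

## Robot

A 7-joint arm with a two-finger parallel gripper is mounted at the origin on a cart in front of the work surface, level with it; the furniture and walls round the work are solid. World frame = base frame: x ahead of the robot, y to its left, z up, the work surface at z = 0. Lengths are in m, angles in rad, forces in N, time in s.
With the tool pointing down it reaches from about 0.4 to 0.85 m from the base axis. Payload 10.4 kg.
Tool frame: the origin (TCP) lies on the centre line of the jaws, within the pads' length; the fingertips stand 8 mm ahead of it and the grasp point (between the pads) lies 11 mm behind it (r.finger_overhang is the distance from the TCP to the fingertips, in m); z points along the fingers, y is the line along which they close (so a half turn about z gives the same grasp; the last joint's range is limited). The gripper opens to 87 mm and grips with 3 to 60 N. Pads are 19 mm wide; open, the fingers measure 117 mm over their backs; the gripper's body (75 mm by 190 mm) begins 51 mm behind the grasp point.
Start: joints at [1.141, 0.332, -0.065, 1.46, 0.022, 1.35, -0.088], TCP at [0.247, -0.574, 0.231] pointing down, gripper open.
Joint ranges: [-2.6, 2.6], [-0.5, 2.12], [-1.47, 1.34], [0.16, 2.42], [-1.27, 4.41], [0.06, 2.06], [-2.6, 2.6]. Speed limits (rad/s): [2.22, 2.22, 2.79, 2.79, 3.14, 3.14, 3.14].

## Interface

Orientations are given as a unit quaternion [x, y, z, w].
In Python, from bench import r, vision gives the robot as it stands.
- The arm moves only by the tool drive_tool, never from a script. Its argument "series" is a list of rows, each a list of 2 entries, a list of its own where there are three numbers: the shift along the world's x, y, z in cm, then the turn about the world's z in degrees. A call has exactly 10 rows; each row shifts and turns the commanded pose from where the row before left it; what a row does not reach is not made up. A row lasts 1/8 s, in which the tool goes at most 62.5 mm and 10.7 degrees, less where a joint would pass 70% of its speed; a pose out of reach is approached as far as the arm can. A call with a gripper value outside its range is refused whole. "hand" is the closure, from 0 (fully open) to 1 (shut), set as the call begins (left out, the last holds). The fingers move at their own pace and stop on an object; "newtons" is the grip in N (left out, the last holds). Time passes only in rows, so rows that do not move let the fingers close, or fill a call up. It gives the time, the measured TCP pose, the force, the opening and the grip force at its end, in the units of the state.
- r.read_state(): the state, without advancing time (a new reading comes with each control period).
- vision.camera(name): name is "scene" or "side" or "wrist"; returns a dict with "color" (400x640x3 uint8, red, green, blue), "intrinsics" (3x3 intrinsics, pixels), "k1" (the pictures are not rectified: a ray, as slopes to the right and down, at radius r is drawn at 1 + k1 r^2 times it, then the intrinsics apply), "R" (3x3) and "t" (3): a world point X has camera coordinates R X + t; the wrist camera has in their place "mount" (4x4, takes a point from camera to tool coordinates, whose origin is the TCP and whose axes are the flange's). Camera axes: x right, y down, z forward; pixel columns grow to the right and rows downward; lengths in m; the calibration is good to about 2 mm. A picture is of the moment at which its call begins: read the wrist's pose just before it. There is no depth.
- r.close_job(): hands the job in; it is judged then, once.
The state is a dict: "time": time; "joint_positions": joint angles; "joint_vel": joint speeds; "joint_torque": joint torques, N m; "ee_pos": TCP position; "eef_rot": TCP orientation; "ft_force": force on the tool from outside, world axes, zero at the start; "torque": the same for the moment, N m; "width": finger opening in m; "grip_force": force on a finger pad.
Only numpy, scipy, OpenCV 4.12 (cv2) and the standard library are available. Lean on these libraries where they do the work, as an engineer would, in place of code of your own. Each camera call takes 0.05 s, during which the arm holds its last target. There are 200 camera calls.

## Task

Reset the breaker under the hatch of the wider of the two low grey boxes: press the ridged thumb pad at the free edge of its hatch fully in once and let go, so that the hatch pops open, and watch for a moment, hands off, that it stays open by itself. Then push the white reset plunger inside fully home and leave the hatch standing open. Only touch and press with the fingertips; do not lift or shift anything else on the bench, and leave the narrower box's hatch shut.

Things in the scene. Friction and masses are not known exactly. Their poses are not given: they have to be found in the camera images.
- breaker_box: the wider grey box, screwed down: 116 x 112 mm (x, y), walls to 66 mm high, base plate 136 x 112 x 5 mm. Origin: centre of its underside; z up, x from the hatch's free edge to its hinge, y along the hinge. A flat hatch covers its open top. The bay inside is 108 x 104 mm with a panel at 40 mm height, clear but for the plunger, low terminals and a latch pin near the front wall (x < -25 mm)
- hatch_pad (a point): centre of the upper face of the black ridged thumb pad, 18 x 44 mm, on the wide box's hatch near its free edge; 79 mm above the bench when shut. It lies at x = -40 mm, y = 0 in the box's frame while shut and 88 mm from the hinge axis; it moves with the hatch
- hatch (a joint): wide box's hatch, rad: about 0 latched, 2.4 fully open (leans back past upright, top then 0.14 m high). 102 x 100 mm; hinge axis at x = +48, z = 72 mm in the box's frame. Pressing the pad 6 mm down (to the stop at -0.07) with 5 to 6 N and letting up frees it; it springs open by itself in about 1 s, brushing past a finger above it. A press that stops short changes nothing; pressed shut, it latches
- telltale (a joint): small steel drag pointer beside the wide box's hinge, rad: 0 at the start; the opening hatch pushes it along to about 2.0 and it stays there, so it shows that the hatch has been open. Needs no handling
- plunger_top (a point): centre of the round flat top, 14 mm across, of the white reset plunger: at x = +8 mm, y = 0 in the wide box's frame, 60 mm above the bench when out, 52 mm when home. Hidden below the hatch until that is open
- plunger (a joint): depth of the reset plunger, m: 0 out (tripped), 0.008 home. Stiff friction of about 4 N; no spring: it stays where it is left
- spares_box: the narrower grey box, 116 x 68 mm, otherwise built like the wide one (same axes and origin, same height, smaller pad). To be left shut
- spares_hatch (a joint): angle of the narrower box's hatch, rad: about 0 shut (it works like the other one)
- stator_b: bystander: loose black and cream stator, 49 x 49 x 43 mm, origin under its centre
- motor_housing: bystander: loose light metal motor housing, 73 x 73 x 58 mm, origin under its centre
- end_cap_round: bystander: loose round light metal end cap, 58 x 56 x 16 mm, origin under its centre
- tape_roll: bystander: loose yellow roll of tape, 66 x 67 x 19 mm, origin under its centre
- glue_bottle: bystander: loose red bottle with a black nozzle, 34 x 33 x 93 mm, upright behind the gap between the boxes, origin under its centre
- heat_sink: bystander: loose finned heat sink, 36 x 30 x 22 mm, in front of the gap between the boxes, origin under its centre
- pliers_red: bystander: loose red pliers, 42 x 119 x 12 mm, lying at the left of the boxes, origin under its centre

How it is judged:
By the outcome, as a careful person would: the job done as asked, in the order asked, and still so for the second after the job is handed in, with the robot touching nothing.
It also fails if it takes over 38 s, if anything falls off the work surface, if the arm or the gripper's body presses on something with over 40 N, if the wrist force passes 120 N, or if a joint passes its speed limit or range.

## Working session

There is one attempt and no reset: what is moved stays moved. The work goes in short steps, Python scripts to look and compute and a tool call to move; the robot and the scene stay as the last step left them, time stands still between calls to the robot, and variables do not carry over. Pictures are saved under pics/ and viewed, at most 10 in all, crops included, and the job is handed in when it is done.

Besides the shell and the picture viewer there is one more tool, called after "Emit:" by a JSON object that holds its "fn" and its "kwargs", one argument or row to a line. drive_tool: Moves the arm, as the interface text tells. Its arguments: {"type":"object","properties":{"series":{"type":"array"},"hand":{"type":"number"},"newtons":{"type":"number"}},"required":["series"]}

```bash
mkdir -p pics; ls; cat > h.py <<'E'
import numpy as np,cv2
from bench import r,vision
def ray(c,u,v,T=None):
    K=np.array(c["intrinsics"]);d=np.array([(u-K[0,2])/K[0,0],(v-K[1,2])/K[1,1]]);s=d.copy()
    for _ in range(20): s=d/(1+c["k1"]*(s@s))
    p=np.array([s[0],s[1],1.])
    if T is None:
        R=np.array(c["R"]);return -R.T@np.array(c["t"]),R.T@p
    return T[:3,3],T[:3,:3]@p
def onz(c,u,v,z,T=None):
    o,d=ray(c,u,v,T);return o+d*(z-o[2])/d[2]
def wT(c,s):
    from scipy.spatial.transform import Rotation as Ro
    T=np.eye(4);T[:3,:3]=Ro.from_quat(s["eef_rot"]).as_matrix();T[:3,3]=s["ee_pos"];return T@np.array(c["mount"])
def save(c,n): cv2.imwrite("pics/"+n+".png",c["color"][:,:,::-1])
E
python3 - <<'E'
from h import *
s=r.read_state();print(s["time"],s["ee_pos"],s["eef_rot"],s["width"],r.finger_overhang)
for n in("scene","side"):
    c=vision.camera(n);save(c,n);o,d=ray(c,320,200);print(n,o,d)
E
```

```text
pics
0.0 [ 0.247123   -0.57367668  0.22974987] [ 9.79387380e-01  2.01989756e-01 -1.85662896e-04 -6.81670095e-04] 0.08713758614688648 0.008
scene [-0.25794847  0.55283576  0.49406222] [ 0.7592762  -0.50995925 -0.40429868]
side [0.17874473 0.97526823 0.86626121] [ 0.24079058 -0.75275584 -0.61286731]
```

View pics/scene.png

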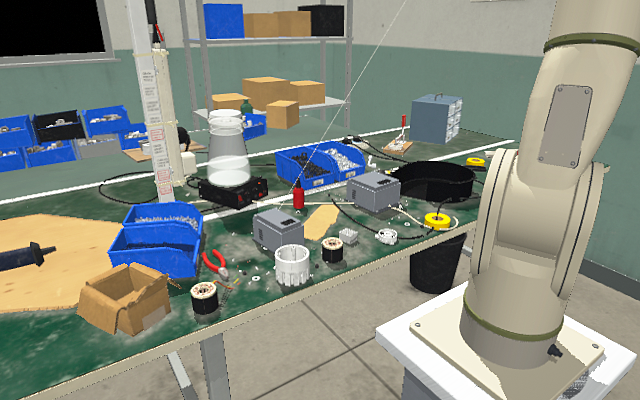

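View pics/side.png

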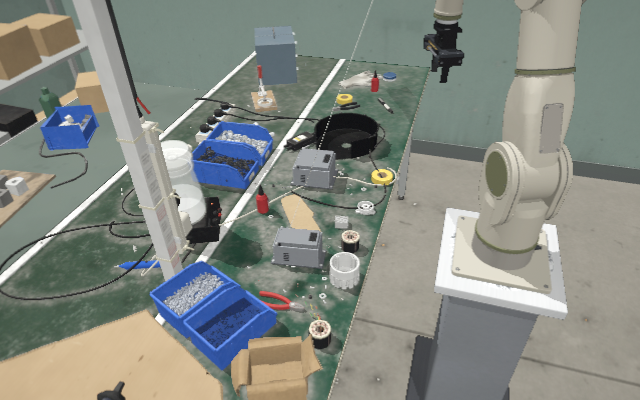

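The grey boxes show in side view at (298,247) and (314,168); the arm is clear of both. I'll enlarge them to tell which is wider.

```bash
python3 - <<'E'
from h import *
a=cv2.imread("pics/side.png")[140:280,260:360];b=cv2.imread("pics/scene.png")[160:260,240:410]
a=cv2.resize(a,None,fx=4,fy=4,interpolation=2);b=cv2.resize(b,(400,235),interpolation=2)
o=np.zeros((560,800,3),np.uint8);o[:,:400]=a;o[:235,400:]=b;cv2.imwrite("pics/crop.png",o)
E
```

```text
(no output)
```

View pics/crop.png

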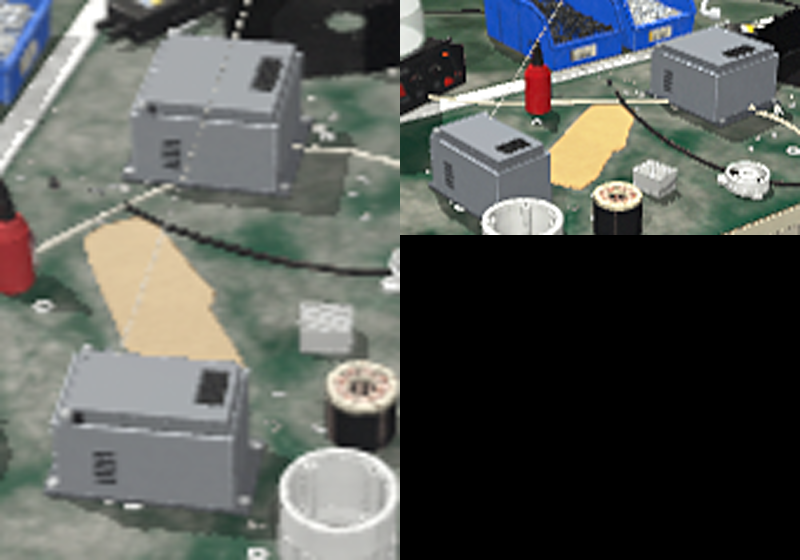

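Left panel: the far box (pad at crop (266,73), i.e. side pixel (326.5,158)) has the larger pad and hatch, so it is the wide one. The near box's pad is at crop (212,387). I'll measure both.

```bash
python3 - <<'E'
from h import *
def blob(img,x0,y0,x1,y1):
    g=img[y0:y1,x0:x1].max(2);m=(g<75).astype(np.uint8);n,l,st,ce=cv2.connectedComponentsWithStats(m)
    for i in range(1,n):
        if st[i,4]>8: print(st[i],ce[i]+[x0,y0])
c=vision.camera("side");d=vision.camera("scene")
print("side wide");blob(c["color"],318,150,335,170)
print("side narrow");blob(c["color"],305,228,320,244)
print("scene wide");blob(d["color"],370,168,395,190)
print("scene narrow");blob(d["color"],270,210,300,228)
P=lambda u,v,z:onz(c,u,v,z).round(4)
print("pad",P(326.5,158.3,.079))
for q in((334.8,150.3),(329,169.5),(301.3,149.5),(293.3,167.5)):print(P(*q,.074))
print("narrow pad",P(313,236.7,.079))
for q in((320,230.5),(316,246),(281,227.5),(276.5,243)):print(P(*q,.074))
print("bottle base",P(263,212,.0))
E
```

```text
side wide
[ 6  5  6  8 33] [326.54545455 158.3030303 ]
side narrow
[ 5  5  7  8 48] [312.875  236.5625]
scene wide
[12  2  3  4  9] [382.88888889 171.55555556]
[16  4  9  6 29] [391.4137931  174.20689655]
[ 8 12 12  4 29] [383.68965517 181.44827586]
scene narrow
[11  9 14  6 42] [287.54761905 221.73809524]
pad [ 0.5307 -0.2006  0.079 ]
[ 0.5205 -0.2607  0.074 ]
[ 0.5079 -0.1499  0.074 ]
[ 0.6264 -0.2368  0.074 ]
[ 0.6164 -0.1311  0.074 ]
narrow pad [0.461  0.1572 0.079 ]
[0.4526 0.1245 0.074 ]
[0.4453 0.1824 0.074 ]
[0.5535 0.1411 0.074 ]
[0.5434 0.1994 0.074 ]
bottle base [0.6647 0.0126 0.    ]
```

```bash
python3 - <<'E'
from h import *
c=vision.camera("side");d=vision.camera("scene")
def pl(c,a,b):
    o,x=ray(c,*a);_,y=ray(c,*b);n=np.cross(x,y);n/=np.linalg.norm(n);return n,n@o
n1,d1=pl(c,(372,0),(320,140));n2,d2=pl(d,(405,0),(300,178))
u=np.cross(n1,n2);u/=np.linalg.norm(u)
for z in(0,.1,.2,.3,.5,.8):print(z,np.linalg.solve([n1,n2,[0,0,1]],[d1,d2,z])[:2].round(3))
print(u,n1@n2)
E
```

```text
0 [0.559 0.17 ]
0.1 [0.53 0.12]
0.2 [0.502 0.069]
0.3 [0.474 0.018]
0.5 [ 0.417 -0.083]
0.8 [ 0.332 -0.236]
[-0.24494273 -0.43869077  0.86461174] 0.7821449143020958
```

Emit:
{"fn": "drive_tool", "kwargs": {
  "series": [
    [[2.8,3.7,0],-1.5],
    [[2.8,3.7,0],-1.5],
    [[2.8,3.7,0],-1.5],
    [[2.8,3.7,0],-1.5],
    [[2.8,3.7,0],-1.5],
    [[2.8,3.7,0],-1.5],
    [[2.8,3.7,0],-1.5],
    [[2.8,3.7,0],-1.5],
    [[2.8,3.7,0],-1.5],
    [[0,0,0],0]
  ],
  "hand": 1,
  "newtons": 10
}}

```text
time: 1.55
ee_pos: [0.5014, -0.237, 0.2306]
eef_rot: [0.996, 0.089, 0.0, -0.001]
ft_force: [-0.4, 0.2, 0.4]
width: 0.0018
grip_force: 0.0
```

```bash
python3 - <<'E'
from h import *
s=r.read_state();c=vision.camera("wrist");save(c,"w1");T=wT(c,s);print(s["ee_pos"],T[:3,3],T[:3,2])
E
```

```text
[ 0.50142066 -0.23695805  0.23060491] [ 0.58051628 -0.22225078  0.38406234] [-0.28500304 -0.04947406 -0.95724897]
```

View pics/w1.png

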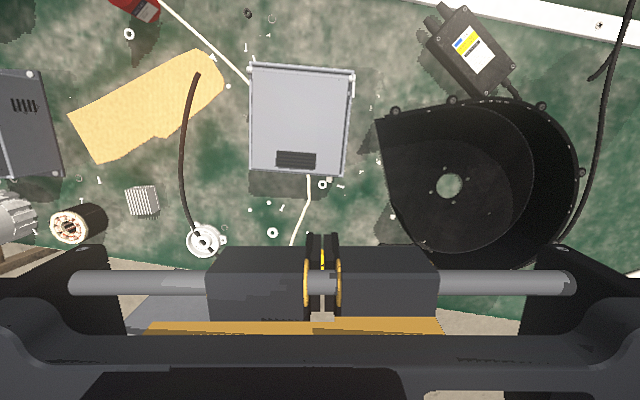

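The wrist view shows the hatch with corners at about (253,66), (353,70), (343,178), (250,172) and the pad at (295,159). The fingers are closed.

```bash
python3 - <<'E'
from h import *
s=r.read_state();c=vision.camera("wrist");T=wT(c,s)
g=c["color"][145:175,265:325].max(2);n,l,st,ce=cv2.connectedComponentsWithStats((g<75).astype(np.uint8))
i=1+st[1:,4].argmax();print(st[i],ce[i]+[265,145])
print("pad",onz(c,*(ce[i]+[265,145]),.079,T))
m=l==i;ys,xs=np.nonzero(m)
(cx,cy),wh,a=cv2.minAreaRect(np.c_[xs,ys].astype(np.float32));print(wh,a,onz(c,cx+265,cy+145,.079,T))
Q=[onz(c,u,v,.075,T) for u,v in((253,66),(353,70),(343,178),(250,172))]
for q in Q:print(q.round(4))
for p,q in((3,0),(2,1)):
    d=Q[q]-Q[p];print(np.degrees(np.arctan2(d[1],d[0])))
for p,q in((0,1),(3,2)):
    d=Q[p]-Q[q];print(np.degrees(np.arctan2(d[1],d[0]))-90)
E
```

```text
[47 16  1  4  4] [312.  162.5]
pad [ 0.53155572 -0.22188324  0.079     ]
(3.0, 0.0) -90.0 [ 0.53155572 -0.22188324  0.079     ]
[ 0.6174 -0.1467  0.075 ]
[ 0.6315 -0.2476  0.075 ]
[ 0.5196 -0.2596  0.075 ]
[ 0.508  -0.1544  0.075 ]
4.049669647484954
6.117791896218015
7.966975179771822
6.300713809498802
```

Emit:
{"fn": "drive_tool", "kwargs": {
  "series": [
    [[0.8,0.9,-1.5],-1.0],
    [[0.8,0.9,-1.5],-1.0],
    [[0.8,0.8,-1.5],-1.0],
    [[0.8,0.8,-1.5],-0.7],
    [[0,0,-1.5],0],
    [[0,0,-1.5],0],
    [[0,0,-1.5],0],
    [[0,0,-1.5],0],
    [[0,0,-1.0],0],
    [[0,0,0],0]
  ]
}}

```text
time: 2.9
ee_pos: [0.5309, -0.2069, 0.0998]
eef_rot: [0.999, 0.053, -0.001, -0.0]
ft_force: [0.0, 0.1, 0.9]
width: 0.0004
grip_force: 0.0
```

```bash
python3 - <<'E'
from h import *
s=r.read_state();print(s["ee_pos"],s["eef_rot"]);a=vision.camera("wrist");b=vision.camera("side");d=vision.camera("scene")
o=np.zeros((600,800,3),np.uint8)
o[:300,:480]=cv2.resize(a["color"],(480,300));o[300:,:400]=cv2.resize(b["color"][120:210,260:380],(400,300),interpolation=2);o[300:,400:]=cv2.resize(d["color"][130:220,320:440],(400,300),interpolation=2)
cv2.imwrite("pics/m1.png",o[:,:,::-1])
E
```

```text
[ 0.53089278 -0.20688791  0.09976301] [ 9.98577784e-01  5.33105157e-02 -5.82658077e-04 -2.41600444e-04]
```

View pics/m1.png

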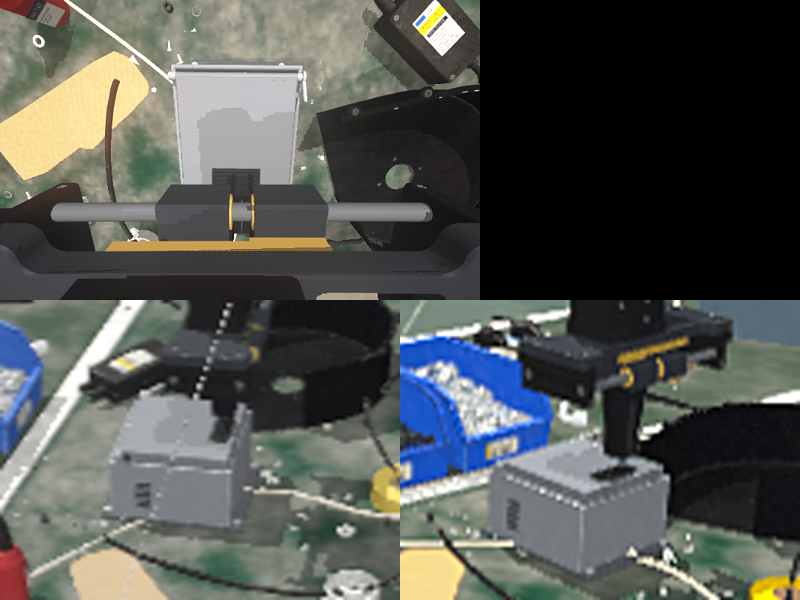

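The fingertips hang above the pad, which is visible just beside them. The fingers sit about 4 mm to the right of pad centre, so I'll correct that and press.

Emit:
{"fn": "drive_tool", "kwargs": {
  "series": [
    [[0.2,0.4,0],0],
    [[0,0,-0.6],0],
    [[0,0,-0.5],0],
    [[0,0,-0.2],0],
    [[0,0,-0.2],0],
    [[0,0,-0.2],0],
    [[0,0,-0.2],0],
    [[0,0,0],0],
    [[0,0,0],0],
    [[0,0,0],0]
  ]
}}

```text
time: 4.3
ee_pos: [0.5333, -0.2031, 0.0817]
eef_rot: [0.999, 0.053, -0.0, 0.0]
ft_force: [-3.5, 0.1, 4.8]
width: 0.0002
grip_force: 2.4
```

Emit:
{"fn": "drive_tool", "kwargs": {
  "series": [
    [[0,0,-0.1],0],
    [[0,0,-0.1],0],
    [[0,0,-0.1],0],
    [[0,0,-0.1],0],
    [[0,0,0],0],
    [[0,0,0],0],
    [[0,0,0],0],
    [[0,0,0],0],
    [[0,0,0],0],
    [[0,0,0],0]
  ]
}}

```text
time: 5.55
ee_pos: [0.5335, -0.2033, 0.0806]
eef_rot: [0.999, 0.053, 0.0, 0.001]
ft_force: [-17.2, 4.3, 34.5]
width: 0.0005
grip_force: 17.1
```

The pad is on its stop: the force jumped to 34 N. Letting go now, up and back.

Emit:
{"fn": "drive_tool", "kwargs": {
  "series": [
    [[0,0,1.0],0],
    [[-1.0,0,3.0],0],
    [[-3.0,0,3.0],0],
    [[-3.0,0,3.0],0],
    [[-2.0,0,3.0],0],
    [[0,0,2.0],0],
    [[0,0,0],0],
    [[0,0,0],0],
    [[0,0,0],0],
    [[0,0,0],0]
  ]
}}

```text
time: 6.8
ee_pos: [0.4432, -0.2028, 0.2268]
eef_rot: [0.999, 0.053, -0.0, -0.0]
ft_force: [-0.3, -0.1, -0.5]
width: 0.0006
grip_force: 0.0
```

Emit:
{"fn": "drive_tool", "kwargs": {
  "series": [
    [[0,0,0],0],
    [[0,0,0],0],
    [[0,0,0],0],
    [[0,0,0],0],
    [[0,0,0],0],
    [[0,0,0],0],
    [[0,0,0],0],
    [[0,0,0],0],
    [[0,0,0],0],
    [[0,0,0],0]
  ]
}}

```text
time: 8.05
ee_pos: [0.4433, -0.203, 0.2276]
eef_rot: [0.999, 0.053, 0.0, 0.0]
ft_force: [-0.9, -0.8, 0.2]
width: 0.0003
grip_force: 0.0
```

```bash
cat > m.py <<'E'
from h import *
import sys
s=r.read_state();print(s["time"],s["ee_pos"],s["eef_rot"]);a=vision.camera("wrist");b=vision.camera("side");d=vision.camera("scene")
T=wT(a,s);np.save("T.npy",T)
o=np.zeros((600,800,3),np.uint8)
o[:300,:480]=cv2.resize(a["color"],(480,300));o[300:,:400]=cv2.resize(b["color"][120:210,260:380],(400,300),interpolation=2);o[300:,400:]=cv2.resize(d["color"][130:220,320:440],(400,300),interpolation=2)
cv2.imwrite("pics/%s.png"%sys.argv[1],o[:,:,::-1])
# white plunger candidates in wrist view
g=a["color"].astype(int);m=((g.min(2)>185)).astype(np.uint8);n,l,st,ce=cv2.connectedComponentsWithStats(m)
for i in range(1,n):
    if 40<st[i,4]<1500:
        p=onz(a,*ce[i],.06,T)
        if .5<p[0]<.66 and -.27<p[1]<-.13: print(st[i],ce[i].round(1),p.round(4),onz(a,*ce[i],.052,T).round(4))
E
python3 m.py m2
```

```text
8.05 [ 0.44331733 -0.2030065   0.22755825] [9.98580248e-01 5.32680657e-02 7.26538690e-06 3.00707865e-05]
[223   0 164 128 889] [306.4  74.2] [ 0.5665 -0.1722  0.06  ] [ 0.5676 -0.1717  0.052 ]
[381  10  10   8  44] [386.6  13.5] [ 0.6305 -0.2474  0.06  ] [ 0.6332 -0.2487  0.052 ]
[281  12  21   2  42] [291.   12.5] [ 0.6212 -0.1518  0.06  ] [ 0.6236 -0.1507  0.052 ]
[327  12  43   3  98] [349.   12.9] [ 0.627  -0.2098  0.06  ] [ 0.6296 -0.2102  0.052 ]
[318  52  24  27 448] [329.9  63.8] [ 0.5791 -0.196   0.06  ] [ 0.5805 -0.1961  0.052 ]
[336  98   4  21  51] [337.6 107.9] [ 0.5363 -0.2095  0.06  ] [ 0.5367 -0.2099  0.052 ]
```

View pics/m2.png

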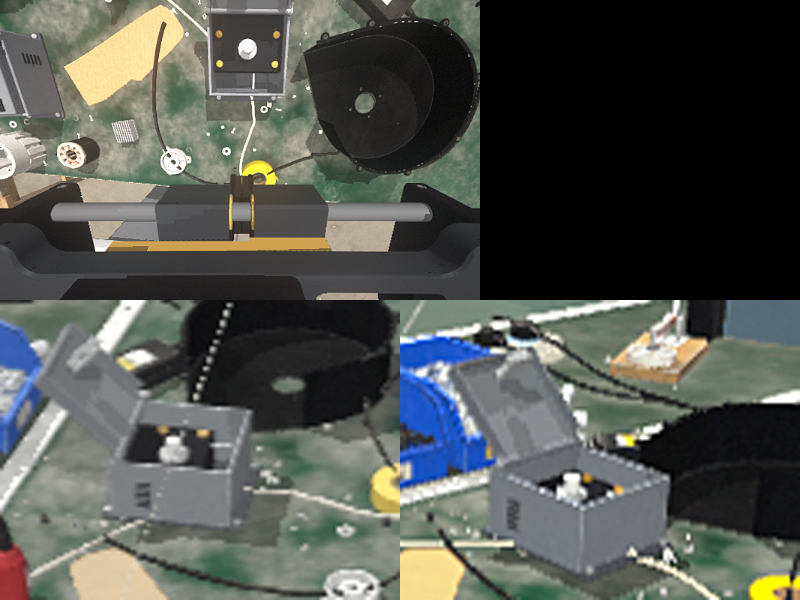

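The hatch stands open. The plunger shows at wrist pixel (330,64), which puts it at about (0.580,-0.197), matching the box geometry. I'll wait a moment, check the hatch hasn't moved, and go above the plunger.

Emit:
{"fn": "drive_tool", "kwargs": {
  "series": [
    [[0,0,0],0],
    [[0,0,0],0],
    [[0,0,0],0],
    [[0,0,0],0],
    [[0,0,0],0],
    [[0,0,0],0],
    [[0,0,0],0],
    [[0,0,0],0],
    [[0,0,0],0],
    [[0,0,0],0]
  ]
}}

```text
time: 9.45
ee_pos: [0.4433, -0.203, 0.2276]
eef_rot: [0.999, 0.053, 0.0, 0.0]
ft_force: [-0.4, -0.1, 0.6]
width: 0.0003
grip_force: 0.0
```

```bash
python3 m.py m3; python3 -c "
import cv2;a=cv2.imread('pics/m2.png');b=cv2.imread('pics/m3.png');print(cv2.absdiff(a,b)[300:].max())"
```

```text
9.45 [ 0.44331622 -0.20299778  0.22757089] [9.98579645e-01 5.32793698e-02 8.64815334e-06 3.02054046e-05]
[223   0 164 128 887] [306.2  74.2] [ 0.5664 -0.172   0.06  ] [ 0.5675 -0.1714  0.052 ]
[381  10  10   8  45] [386.6  13.6] [ 0.6305 -0.2474  0.06  ] [ 0.6331 -0.2487  0.052 ]
[281  12  21   2  41] [291.2  12.5] [ 0.6212 -0.152   0.06  ] [ 0.6236 -0.1509  0.052 ]
[327  12  44   3  98] [349.3  12.9] [ 0.6271 -0.21    0.06  ] [ 0.6296 -0.2104  0.052 ]
[318  52  24  27 421] [330.2  63.1] [ 0.5798 -0.1962  0.06  ] [ 0.5812 -0.1963  0.052 ]
[336  98   4  21  49] [337.5 108.2] [ 0.5361 -0.2094  0.06  ] [ 0.5364 -0.2098  0.052 ]
9
```

Emit:
{"fn": "drive_tool", "kwargs": {
  "series": [
    [[2.3,0.1,0],0],
    [[2.3,0.1,0],0],
    [[2.3,0.1,0],0],
    [[2.3,0.1,0],0],
    [[2.3,0.1,0],0],
    [[2.2,0.1,0],0],
    [[0,0,-3.0],0],
    [[0,0,-3.5],0],
    [[0,0,-3.5],0],
    [[0,0,0],0]
  ]
}}

```text
time: 10.85
ee_pos: [0.5786, -0.1966, 0.125]
eef_rot: [0.999, 0.053, -0.002, -0.001]
ft_force: [-0.4, 0.1, -0.2]
width: 0.0007
grip_force: 0.0
```

Emit:
{"fn": "drive_tool", "kwargs": {
  "series": [
    [[0,0,-2.0],0],
    [[0,0,-2.0],0],
    [[0,0,-1.2],0],
    [[0,0,-0.4],0],
    [[0,0,-0.3],0],
    [[0,0,-0.3],0],
    [[0,0,-0.3],0],
    [[0,0,-0.2],0],
    [[0,0,0],0],
    [[0,0,0],0]
  ]
}}

```text
time: 12.1
ee_pos: [0.5806, -0.197, 0.0606]
eef_rot: [0.999, 0.053, 0.0, 0.0]
ft_force: [0.7, -0.5, 0.6]
width: 0.0006
grip_force: 0.7
```

Emit:
{"fn": "drive_tool", "kwargs": {
  "series": [
    [[0,0,-0.1],0],
    [[0,0,-0.1],0],
    [[0,0,-0.1],0],
    [[0,0,0],0],
    [[0,0,0],0],
    [[0,0,0],0],
    [[0,0,0],0],
    [[0,0,0],0],
    [[0,0,0],0],
    [[0,0,0],0]
  ]
}}

```text
time: 13.35
ee_pos: [0.5808, -0.1971, 0.0601]
eef_rot: [0.999, 0.053, 0.001, 0.001]
ft_force: [-9.0, 2.0, 23.9]
width: 0.0006
grip_force: 12.0
```

Stop felt at 24 N with the tip at 0.052 m, so the plunger is home. Retracting straight up, then back.

Emit:
{"fn": "drive_tool", "kwargs": {
  "series": [
    [[0,0,1.5],0],
    [[0,0,3.0],0],
    [[0,0,4.0],0],
    [[0,0,4.0],0],
    [[0,0,4.0],0],
    [[-4.5,0,0],0],
    [[-4.5,0,0],0],
    [[-4.5,0,0],0],
    [[0,0,0],0],
    [[0,0,0],0]
  ]
}}

```text
time: 14.6
ee_pos: [0.4457, -0.197, 0.2229]
eef_rot: [0.999, 0.053, 0.0, 0.0]
ft_force: [1.0, 0.1, 0.0]
width: 0.0005
grip_force: 0.0
```

```bash
python3 m.py m4; python3 - <<'E'
from h import *
cv2.imwrite("pics/m4.png",np.hstack([cv2.imread("pics/m2.png")[300:,:400],cv2.imread("pics/m4.png")[300:]][1:]))
E
```

```text
14.6 [ 0.44572618 -0.19696207  0.22292846] [9.98578391e-01 5.33011761e-02 3.67593076e-04 2.13728547e-04]
[225   0 168 131 897] [310.5  74.9] [ 0.5682 -0.1709  0.06  ] [ 0.5693 -0.1705  0.052 ]
[388  12  10   9  48] [393.3  15.6] [ 0.6305 -0.2475  0.06  ] [ 0.6331 -0.249   0.052 ]
[286  14  22   2  43] [296.3  14.5] [ 0.6212 -0.1516  0.06  ] [ 0.6236 -0.1507  0.052 ]
[333  14  45   3 111] [353.7  15.1] [ 0.6267 -0.2084  0.06  ] [ 0.6293 -0.2089  0.052 ]
[323  54  25  28 512] [335.   66.9] [ 0.5786 -0.1956  0.06  ] [ 0.5799 -0.1958  0.052 ]
[342 100   3  22  57] [342.8 109.8] [ 0.5374 -0.2092  0.06  ] [ 0.5377 -0.2097  0.052 ]
```

View pics/m4.png

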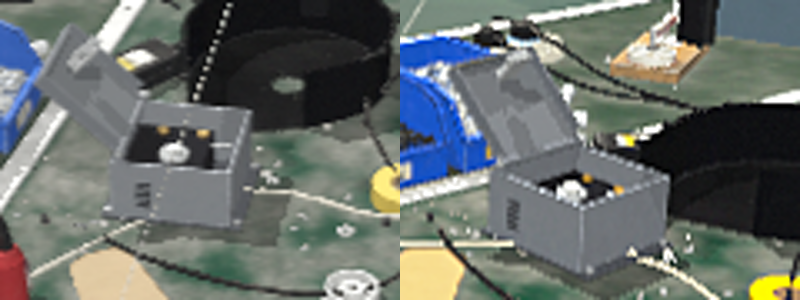

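The plunger is lower in both views (side crop (175,152)), the hatch still stands open, and nothing near the box has shifted.

```bash
python3 -c "from bench import r;print(r.close_job())"
```

```text
the job is handed in; nothing more can be done
None
```

The wide box's hatch popped open with one full press and stayed open hands-off, the reset plunger was pushed home (24 N at the stop, tip at 52 mm), and the job was handed in at about 15 s with the hatch open and the narrow box's hatch never touched.

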